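# Ready the wool winder: brush the lint cup, try and sort the bobbins

### The job

Get the wool winder ready: first take the long brush and brush out the winder's lint cup with three full strokes, each right down to the bottom and back up to the rim, and put the brush back upright in its stand. Then try every bobbin on the winder's spindle, longest bobbin first and shortest last, letting each go down as far as it will. Stand the bobbins that go fully home on the base board in the wooden tray with handles, and those that stop on the spindle's shoulder in the cardboard box, and leave the mug, books and needle pot alone.

Things in the scene. Friction and masses are not known exactly. Their poses are not given: they have to be found in the camera images.
- winder: Wool winder, fixed to the table: a wooden base board 300 x 120 mm, 20 mm thick, with a stepped steel spindle near one end and a deep round aluminium lint cup near the other. Origin under the board's centre at table height, x along the board towards the cup, z up. Spindle axis at x = -90 mm, cup axis at x = +90 mm, both at y = 0.
- spindle_foot (a point): Foot of the winder's upright spindle, on its axis, on top of the base board (20 mm above the table). Axes as the winder's. The spindle is 22 mm in diameter from the foot up to 40 mm, tapers to 13 mm between 40 and 45 mm (the shoulder), and goes on as a 13 mm nose up to 71 mm, with a pointed tip ending at 76 mm above this point.
- cup_floor (a point): Centre of the inner floor of the winder's lint cup (26 mm above the table). The cup is open at the top, inside 64 mm wide, its rim is 90 mm above this point, wall 4 mm.
- brush: Long loose bottle brush, about 120 g, 190 mm long, standing upright head-down in its stand. Origin at the centre of the flat lower end (tip) of the brush head; z runs along the brush up to the handle. Round stiff bristle head 42 mm wide from 0 to 70 mm, thin wire stem to 110 mm, round wooden handle 26 mm wide from 110 to 190 mm.
- stand_floor (a point): Centre of the inner floor of the brush stand (8 mm above the table), a fixed white ceramic pot, open at the top, inside 58 mm wide, outside 66 mm, rim 54 mm above this point. The brush stands in it with its tip on this floor.
- fit_tray: Fixed shallow wooden tray with a bent steel handle at each end, for bobbins that fit. 250 x 120 mm outside, walls 22 mm high, 6 mm thick, floor about 6 mm thick. Origin under its centre at table height; x along its length, z up. Room for three bobbins in a row along x.
- misfit_box: Fixed shallow cardboard box without handles, for bobbins that do not fit. 250 x 120 mm outside, walls 40 mm high, 5 mm thick, floor about 5 mm thick. Origin under its centre at table height; x along its length, z up. Room for three bobbins in a row along x.
- mug: Bystander: white mug, 84 mm wide, 80 mm high, origin under its centre. Leave alone.
- books: Bystander: two books, 150 x 210 mm, 45 mm high, origin under the centre. Leave alone.
- needle_pot: Bystander: terracotta pot of knitting needles, 76 mm wide, needles up to 200 mm high, origin under its centre. Leave alone.
- bobbin_long_a: Wooden bobbin, long size: 120 mm high, 100 to 175 g, standing loose, not in every start. Origin: centre of the underside; z up the bore. Round foot 66 mm wide, 14 mm high, then a straight barrel 42 mm wide. Bore 26 mm in the barrel; in the foot either 26 mm (slides down onto the base board) or only 17 mm (stops some 42 mm up on the shoulder): try it to find out.
- bobbin_long_b: Wooden bobbin, long size: 120 mm high, 100 to 175 g, standing loose, not in every start. Origin: centre of the underside; z up the bore. Round foot 66 mm wide, 14 mm high, then a straight barrel 42 mm wide. Bore 26 mm in the barrel; in the foot either 26 mm (slides down onto the base board) or only 17 mm (stops some 42 mm up on the shoulder): try it to find out.
- bobbin_mid: Wooden bobbin, mid size: 100 mm high, 100 to 175 g, standing loose, not in every start. Origin: centre of the underside; z up the bore. Round foot 66 mm wide, 14 mm high, then a straight barrel 42 mm wide. Bore 26 mm in the barrel; in the foot either 26 mm (slides down onto the base board) or only 17 mm (stops some 42 mm up on the shoulder): try it to find out.
- bobbin_short: Wooden bobbin, short size: 80 mm high, 100 to 175 g, standing loose, not in every start. Origin: centre of the underside; z up the bore. Round foot 66 mm wide, 14 mm high, then a straight barrel 42 mm wide. Bore 26 mm in the barrel; in the foot either 26 mm (slides down onto the base board) or only 17 mm (stops some 42 mm up on the shoulder): try it to find out.
- bobbin_stub: Wooden bobbin, stub size: 65 mm high, 100 to 175 g, standing loose, not in every start. Origin: centre of the underside; z up the bore. Round foot 66 mm wide, 14 mm high, then a straight barrel 42 mm wide. Bore 26 mm in the barrel; in the foot either 26 mm (slides down onto the base board) or only 17 mm (stops some 42 mm up on the shoulder): try it to find out.

How it is judged:
On the way, in this order (a step that is already met when the one before it is completed fails the run):
1. brush tip at the bottom of the lint cup (first stroke) (z of brush in the frame of cup_floor below 0.015 m and horizontal distance between brush and cup_floor below 0.02 m and angle between brush's own z axis and vertical below 0.3 rad), for 0.1 s.
2. brush drawn up at least 50 mm (z of brush in the frame of cup_floor above 0.05 m and horizontal distance between brush and cup_floor below 0.03 m), for 0.1 s.
3. brush at the bottom again (second stroke) (all of step 1), for 0.1 s.
4. brush drawn up again (all of step 2), for 0.1 s.
5. brush at the bottom a third time (all of step 3), for 0.1 s.
6. the long bobbin is tried on the spindle: as far down as it goes (horizontal distance between each of bobbin_long_a, bobbin_long_b and spindle_foot below 0.008 m and angle between each of bobbin_long_a, bobbin_long_b's own z axis and vertical below 0.25 rad and z of bobbin_long_a in the frame of spindle_foot below 0.007 m and z of bobbin_long_b in the frame of spindle_foot below 0.052 m), for 0.2 s.
7. the mid bobbin is tried on the spindle: as far down as it goes (horizontal distance between bobbin_mid and spindle_foot below 0.008 m and angle between bobbin_mid's own z axis and vertical below 0.25 rad and z of bobbin_mid in the frame of spindle_foot below 0.052 m), for 0.2 s.
8. the short bobbin is tried on the spindle: as far down as it goes (horizontal distance between bobbin_short and spindle_foot below 0.008 m and angle between bobbin_short's own z axis and vertical below 0.25 rad and z of bobbin_short in the frame of spindle_foot below 0.007 m), for 0.2 s.
9. the stub bobbin is tried on the spindle: as far down as it goes (horizontal distance between bobbin_stub and spindle_foot below 0.008 m and angle between bobbin_stub's own z axis and vertical below 0.25 rad and z of bobbin_stub in the frame of spindle_foot below 0.052 m), for 0.2 s.
At the end, for the whole second after the job is handed in: Every bobbin present stands upright at rest on the floor of its container (within 0.1 rad): those that go fully home in the wooden tray, the others in the cardboard box. The brush stands head-down in its stand, tip within 12 mm of the floor, leaning under 0.3 rad (x of bobbin_long_a in the frame of fit_tray between -0.095 and 0.095 m and y of bobbin_long_a in the frame of fit_tray between -0.035 and 0.035 m and z of each of bobbin_long_a, bobbin_short in the frame of fit_tray below 0.014 m and angle between each of bobbin_long_a, bobbin_long_b, bobbin_mid, bobbin_short, bobbin_stub's own z axis and vertical below 0.1 rad and linear speed of each of bobbin_long_a, bobbin_long_b, bobbin_mid, bobbin_short, bobbin_stub, brush below 0.03 m/s and x of bobbin_long_b in the frame of misfit_box between -0.095 and 0.095 m and y of bobbin_long_b in the frame of misfit_box between -0.035 and 0.035 m and z of each of bobbin_long_b, bobbin_mid, bobbin_stub in the frame of misfit_box below 0.014 m and x of bobbin_mid in the frame of misfit_box between -0.095 and 0.095 m and y of bobbin_mid in the frame of misfit_box between -0.035 and 0.035 m and x of bobbin_short in the frame of fit_tray between -0.095 and 0.095 m and y of bobbin_short in the frame of fit_tray between -0.035 and 0.035 m and x of bobbin_stub in the frame of misfit_box between -0.095 and 0.095 m and y of bobbin_stub in the frame of misfit_box between -0.035 and 0.035 m and horizontal distance between brush and stand_floor below 0.02 m and z of brush in the frame of stand_floor below 0.012 m and angle between brush's own z axis and vertical below 0.3 rad); the robot touches nothing.
It fails at once if mug moved more than 30 mm (distance of mug from where it was at the start of the episode above 0.03 m).
It fails at once if books moved more than 30 mm (distance of books from where it was at the start of the episode above 0.03 m).
It fails at once if the needle pot is moved more than 30 mm (distance of needle_pot from where it was at the start of the episode above 0.03 m).
Of bobbin_long_a, bobbin_long_b only 1 to 1 are there at a start; the rules pass over those that are not, and their reading is None.
Of bobbin_mid, bobbin_short, bobbin_stub only 2 to 3 are there at a start; the rules pass over those that are not, and their reading is None.
At some moment in a run one of bobbin_long_a, bobbin_long_b, bobbin_mid, bobbin_short, bobbin_stub may be knocked a few centimetres aside while the robot is not near it.
It also fails if it takes over 210 s, if anything falls off the work surface, if the arm or the gripper's body presses on something with over 40 N, if the wrist force passes 120 N, or if a joint passes its speed limit or range.

### The arm

A 7-joint arm with a two-finger parallel gripper is mounted at the origin on the work surface. World frame = base frame: x ahead of the robot, y to its left, z up, the work surface at z = 0. Lengths are in m, angles in rad, forces in N, time in s.
With the tool pointing down it reaches from about 0.425 to 1.025 m from the base axis. Payload 9.4 kg.
Tool frame: the origin (TCP) lies between the finger pads; the fingertips stand 8 mm ahead of it and the grasp point (between the pads) lies 11 mm behind it; z points along the fingers, y is the line along which they close (so a half turn about z gives the same grasp; the last joint's range is limited). The gripper opens to 85 mm and grips with 20 to 120 N. Pads are 22 mm wide; open, the fingers measure 114 mm over their backs; the gripper's body (76 mm by 85 mm) begins 54 mm behind the grasp point. The pads swing forward as they close: fully open they stand 13 mm farther back than shut.
Start: joints at [1.057, 0.599, -0.003, 1.599, 0.002, 0.943, -0.08], TCP at [0.307, -0.657, 0.239] pointing down, gripper open.
Joint ranges: [-2.57, 2.57], [-0.35, 1.97], [-1.29, 1.29], [0.11, 2.56], [-1.05, 4.19], [0.11, 1.86], [-2.63, 2.63]. Speed limits (rad/s): [2.22, 2.22, 3.01, 3.01, 3.14, 3.14, 3.14].

### API

Orientations are given as a unit quaternion [x, y, z, w].
In Python, from workcell import state, snapshot, camera_info, close_job, cut_out gives the robot as it stands.
- The arm moves only by the shell command python3 -m pendant 'ROWS' [FORCE]. ROWS is JSON, a list of rows, each a list of 5 numbers: the shift along the tool's x, y, z in cm, then the turn about the tool's z in rad, then the closure, from -1 (fully open) to 1 (shut). In form: [[tx, ty, tz, turn, jaw], ...]. A call has 1 to 12 rows; each row shifts and turns the commanded pose from where the row before left it, along the tool's axes as they then stand; what a row does not reach is not made up. A row lasts 1/8 s, in which the tool goes at most 62.5 mm and 10.7 degrees, less where a joint would pass 70% of its speed; a pose out of reach is approached as far as the arm can. A call with a gripper value outside its range is refused whole. The fingers move at their own pace and stop on an object; FORCE is the grip in N (left out, the last holds). Time passes only in rows, so rows that do not move let the fingers close. It gives the time, the measured TCP pose, the force, the opening and the grip force at its end, in the units of the state.
- state(): the state, without advancing time (a new reading comes with each control period).
- snapshot(name): name is "side" or "top" or "wrist"; returns the picture (400x640x3 uint8, red, green, blue); there is no depth.
- camera_info(name): a dict with "K" (3x3 intrinsics, pixels), "D" ([k1, k2, p1, p2, k3] as OpenCV has them; the pictures are not rectified), "xyz" and "orientation" of the camera in the world. Camera axes: x right, y down, z forward; pixel columns grow to the right and rows downward; lengths in m; the calibration is good to about 2 mm. A picture is of the moment at which its call begins: read the wrist's pose just before it. camera_info takes no time and is no camera call; for the wrist camera it gives the pose at the moment of the call.
- close_job(): hands the job in; it is judged then, once.
Trained networks look in the newest picture that a camera, given by its name, has taken for a name from the list of things; names that differ only in an ending like _2 or _b are one class to them, and where a whole thing is asked for, a point or a joint stands for the part that bears it (a point fixed in the world has none). Each returns a list of dicts, best first, with "confidence" (0 to 1); they miss things now and then, are a little off and sometimes report something else, mostly with a low value. They report only what shows in the picture. A call takes as long as a camera call.
- cut_out(camera, target): "mask" (400x640 bool, what is visible of it) and "bbox" ([left, top, right, bottom] in pixels, round what is visible of it).
The state is a dict: "time": time; "joints": joint angles; "joint_vel": joint speeds; "joint_efforts": joint torques, N m; "tool_pos": TCP position; "eef_rot": TCP orientation; "contact_force": force on the tool from outside, world axes, zero at the start; "moment": the same for the moment, N m; "finger_gap": opening from 0.0 (shut) to 1.0 (fully open); "grasp_force": force on a finger pad.
Only numpy, scipy, OpenCV 4.12 (cv2) and the standard library are available. Lean on these libraries where they do the work, as an engineer would, in place of code of your own. Each camera call takes 0.05 s, during which the arm holds its last target. There are 200 camera calls.

## Working session

There is one attempt and no reset: what is moved stays moved. The work goes in short steps, Python scripts to look and compute and a shell command to move; the robot and the scene stay as the last step left them, time stands still between calls to the robot, and variables do not carry over. Pictures are saved under pics/ and viewed, at most 14 in all, crops included, and the job is handed in when it is done.

```bash
mkdir -p pics; ls; python3 - <<'E'
from workcell import *
import cv2
for n in ("top","side"):
    cv2.imwrite(f"pics/{n}0.png",snapshot(n)[:,:,::-1])
    c=camera_info(n);print(n,c)
print(camera_info("wrist"));print(state())
E
```

```text
pics
top {'K': array([[419.9542604 ,   0.        , 322.59561974],
       [  0.        , 419.9542604 , 199.28523598],
       [  0.        ,   0.        ,   1.        ]]), 'D': array([-0.04161744,  0.        ,  0.        ,  0.        ,  0.        ]), 'xyz': array([ 0.40163454, -0.03829733,  1.16741072]), 'orientation': array([-0.70320854,  0.70544987, -0.06246272,  0.06274266])}
side {'K': array([[449.57613276,   0.        , 319.03682875],
       [  0.        , 449.57613276, 195.26463587],
       [  0.        ,   0.        ,   1.        ]]), 'D': array([-0.07612119,  0.        ,  0.        ,  0.        ,  0.        ]), 'xyz': array([0.24988901, 0.65056713, 0.77123622]), 'orientation': array([-0.2206704 ,  0.89224911, -0.38243078,  0.09456641])}
{'K': array([[292.77936046,   0.        , 323.14161795],
       [  0.        , 292.77936046, 196.41837523],
       [  0.        ,   0.        ,   1.        ]]), 'D': array([0.00667744, 0.        , 0.        , 0.        , 0.        ]), 'xyz': array([ 0.36819938, -0.62730751,  0.37342415]), 'orientation': array([ 0.83587269, -0.53215517, -0.07363437,  0.11271959])}
{'time': 0.1, 'joints': array([ 1.05728035,  0.60005505, -0.00250839,  1.60005851,  0.00179032,
        0.94289622, -0.07981541]), 'joint_vel': array([-0.00047253, -0.00160801,  0.00029999, -0.00202696,  0.00128318,
       -0.0010836 , -0.0009712 ]), 'joint_efforts': array([ 5.25067298e-03, -7.77989817e+01,  1.56946711e+00, -2.58622956e+01,
        1.26169925e-02,  5.50392826e-03,  1.91906224e-05]), 'tool_pos': array([ 0.30651286, -0.65656347,  0.23849355]), 'eef_rot': array([ 9.76242468e-01,  2.16679816e-01, -2.22637561e-04, -6.71694318e-04]), 'contact_force': array([-0.58205074,  0.41897825, -0.81385083]), 'moment': array([-0.00503642,  0.01976644,  0.01347259]), 'grasp_force': 0.0, 'finger_gap': 0.9988758556153856}
```

View pics/top0.png

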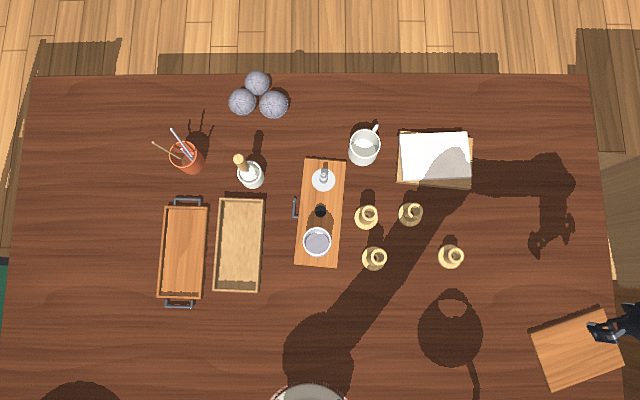

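View pics/side0.png

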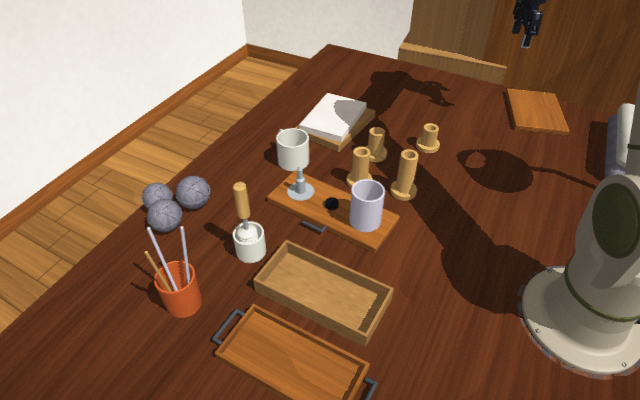

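```bash
cat > h.py <<'E'
import numpy as np, cv2
from scipy.optimize import minimize
from scipy.spatial.transform import Rotation as R
from workcell import *
H={'bobbin_long_a':.12,'bobbin_mid':.10,'bobbin_short':.08,'bobbin_stub':.065}
def proj(P,c):
    q=R.from_quat(c['orientation']).inv()
    return cv2.projectPoints(q.apply(P-c['xyz']),np.zeros(3),np.zeros(3),c['K'],c['D'])[0][:,0]
def ray(px,c,z):
    u=cv2.undistortPoints(np.array([[px]],float),c['K'],c['D'])[0,0]
    d=R.from_quat(c['orientation']).apply([u[0],u[1],1]);o=c['xyz'];return (o+d*(z-o[2])/d[2])[:2]
def cyl(r,z0,z1,x=0,y=0):
    a=np.linspace(0,2*np.pi,32,endpoint=False)
    return np.array([[x+r*np.cos(t),y+r*np.sin(t),z] for z in(z0,z1) for t in a])
def box(l,w,h,z0=0): return np.array([[x*l/2,y*w/2,z] for x in(-1,1) for y in(-1,1) for z in(z0,h)])
M={k:[cyl(.033,0,.014),cyl(.021,0.014,h)] for k,h in H.items()}
M['winder']=[box(.3,.12,.02),cyl(.036,.02,.116,.09),cyl(.011,.02,.06,-.09),cyl(.0065,.06,.092,-.09)]
M['fit_tray']=[box(.25,.12,.022)]; M['misfit_box']=[box(.25,.12,.04)]
M['mug']=[cyl(.042,0,.08)]; M['books']=[box(.15,.21,.045)]; M['needle_pot']=[cyl(.038,0,.09)]
M['brush']=[cyl(.021,0,.07),cyl(.003,.07,.11),cyl(.013,.11,.19)]
M['brush_h']=[cyl(.013,.11,.19)]
def render(parts,x,y,yaw,z,c,S=2):
    m=np.zeros((400*S,640*S),np.uint8)
    r=R.from_euler('z',yaw)
    for p in parts:
        q=proj(r.apply(p)+[x,y,z],c)
        cv2.fillConvexPoly(m,cv2.convexHull(np.round((q+.5)*S*16-8).astype(np.int32)),1,shift=4)
    return m>0
def fit(name,obs,x0,yaw=None,z=0,crop=None):
    """obs: list of (mask,cam); returns (x,y[,yaw]), mean IoU"""
    big=[(cv2.resize(m.astype(np.uint8),None,fx=2,fy=2,interpolation=0)>0,c) for m,c in obs]
    def f(p):
        s=0
        for m,c in big:
            r=render(M[name],p[0]*.01,p[1]*.01,p[2]*.1 if len(p)>2 else 0,z,c)
            s+=1-(r&m).sum()/max(1,(r|m).sum())
        return s/len(big)
    p0=[x0[0]*100,x0[1]*100]+([] if yaw is None else [yaw*10])
    best=minimize(f,p0,method='Nelder-Mead',options=dict(initial_simplex=[p0]+[np.array(p0)+np.eye(len(p0))[i]*1.5 for i in range(len(p0))],xatol=.01,fatol=1e-4))
    p=best.x*np.array([.01,.01,.1][:len(p0)]);return p,1-best.fun
def tcp():
    s=state();th=R.from_quat(s['eef_rot']).as_matrix();return s['tool_pos'],np.arctan2(th[1,0],th[0,0]),s
def rel(x,y,z=None,yaw=None):
    """shift in cm along tool axes and turn to bring TCP to target"""
    p,th,s=tcp();d=np.array([x,y])-p[:2]
    print('tcp',p.round(4),'yaw',round(th,3),'t',round(s['time'],2))
    print('shift cm x %.2f y %.2f'%(100*(d@[np.cos(th),np.sin(th)]),100*(d@[np.sin(th),-np.cos(th)])), '' if z is None else 'z %.2f'%(100*(p[2]-z)), '' if yaw is None else 'turn %.3f'%(-(np.mod(yaw-th+np.pi/2,np.pi)-np.pi/2)))
E
cat > look.py <<'E'
from h import *
import pickle
names=['winder','fit_tray','misfit_box','bobbin_long_a','bobbin_mid','bobbin_short','bobbin_stub','brush']
det={}
for cam in('top','side'):
    snapshot(cam);c=camera_info(cam)
    for n in names: det[cam,n]=[(d['mask'],d['bbox'],d['confidence']) for d in cut_out(cam,n)];print(cam,n,[(np.round(b).astype(int).tolist(),round(k,2)) for _,b,k in det[cam,n]])
    det[cam,'c']=c
pickle.dump(det,open('det.pkl','wb'))
E
python3 look.py
```

```text
top winder [([291, 161, 348, 265], 0.74)]
top fit_tray [([157, 196, 209, 311], 0.98)]
top misfit_box [([215, 197, 265, 292], 0.76)]
top bobbin_long_a [([362, 247, 386, 270], 0.93), ([149, 130, 204, 169], 0.58)]
top bobbin_mid [([235, 154, 259, 186], 0.74), ([351, 206, 377, 229], 0.71)]
top bobbin_short [([398, 204, 428, 227], 0.93), ([215, 195, 262, 291], 0.49)]
top bobbin_stub [([441, 246, 464, 268], 0.6)]
top brush [([235, 154, 260, 184], 0.8), ([292, 159, 344, 267], 0.68)]
side winder [([267, 168, 402, 253], 0.97), ([364, 127, 384, 160], 0.27)]
side fit_tray [([418, 126, 443, 150], 0.73), ([213, 303, 381, 398], 0.67)]
side misfit_box []
side bobbin_long_a [([390, 148, 418, 201], 0.77)]
side bobbin_mid [([347, 146, 369, 185], 0.72)]
side bobbin_short [([370, 126, 386, 162], 0.96)]
side bobbin_stub [([419, 122, 440, 149], 0.91)]
side brush [([233, 182, 259, 245], 0.9)]
```

```bash
cat > fitall.py <<'E'
from h import *
import pickle
d=pickle.load(open('det.pkl','rb'));T,S=d['top','c'],d['side','c']
pick={'bobbin_long_a':(0,0),'bobbin_mid':(1,0),'bobbin_short':(0,0),'bobbin_stub':(0,0)}
for n,(i,j) in pick.items():
    a=(d['top',n][i][0],T);b=(d['side',n][j][0],S);bb=d['top',n][i][1]
    x0=ray(((bb[0]+bb[2])/2,(bb[1]+bb[3])/2),T,.05)
    print(n,*[(p.round(4),round(q,2)) for p,q in (fit(n,[a],x0),fit(n,[b],x0),fit(n,[a,b],x0))])
for n in('winder','fit_tray','misfit_box'):
    a=(d['top',n][0][0],T);bb=d['top',n][0][1];x0=ray(((bb[0]+bb[2])/2,(bb[1]+bb[3])/2),T,.03)
    o=[a]+([(d['side',n][0 if n=='winder' else 1][0],S)] if d['side',n] else [])
    y0={'winder':3.2,'fit_tray':3.05,'misfit_box':3.05}[n]
    for q in [[k] for k in o]+[o]:
        p,v=fit(n,q,x0,y0);print(n,p.round(4),round(v,2))
E
python3 fitall.py
```

```text
bobbin_long_a (array([ 0.4448, -0.1751]), np.float64(0.9)) (array([ 0.4476, -0.1754]), np.float64(0.95)) (array([ 0.4466, -0.1755]), np.float64(0.9))
bobbin_mid (array([ 0.5585, -0.1584]), np.float64(0.96)) (array([ 0.5641, -0.1659]), np.float64(0.69)) (array([ 0.5592, -0.1582]), np.float64(0.82))
bobbin_short (array([ 0.5661, -0.2801]), np.float64(0.94)) (array([ 0.5696, -0.2819]), np.float64(0.83)) (array([ 0.5676, -0.2802]), np.float64(0.87))
bobbin_stub (array([ 0.4499, -0.3843]), np.float64(0.87)) (array([ 0.4527, -0.3902]), np.float64(0.9)) (array([ 0.4517, -0.386 ]), np.float64(0.88))
winder [ 0.5739 -0.0308  3.0512] 0.96
winder [ 0.5772 -0.0304  3.0374] 0.94
winder [ 0.5747 -0.0306  3.0456] 0.95
fit_tray [0.4653 0.3472 3.1132] 0.91
fit_tray [0.4663 0.3465 3.1054] 0.95
fit_tray [0.4653 0.3467 3.1092] 0.93
misfit_box [0.4836 0.1911 3.101 ] 0.97
misfit_box [0.4836 0.1911 3.101 ] 0.97
```

```bash
python3 - <<'E'
import cv2,numpy as np
a=cv2.imread('pics/top0.png')[140:200,220:280];b=cv2.imread('pics/side0.png')[175:275,220:280]
a=cv2.resize(a,None,fx=6,fy=6,interpolation=2);b=cv2.resize(b,None,fx=6,fy=6,interpolation=2)
o=np.zeros((600,730,3),np.uint8);o[:360,:360]=a;o[:600,370:]=b
cv2.imwrite('pics/stand.png',o)
E
```

```text
(no output)
```

View pics/stand.png

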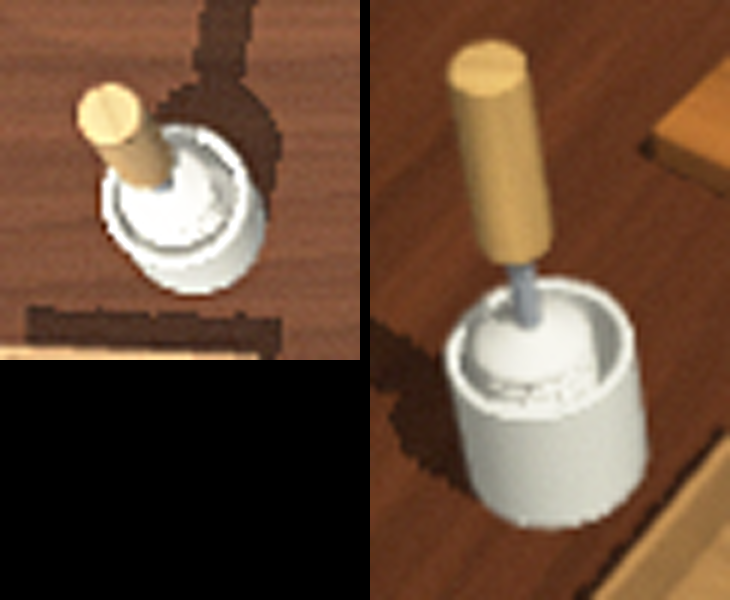

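```bash
python3 - <<'E'
from h import *
T,S=camera_info('top'),camera_info('side')
print('stand',ray((249.2,171.7),T,.062),ray((248,232.5),S,.062))
def tri(a,b):
    f=lambda p:((proj(p[None],T)[0]-a)**2).sum()+((proj(p[None],S)[0]-b)**2).sum()
    r=minimize(f,[.66,.15,.15],method='Nelder-Mead',options=dict(xatol=1e-5,fatol=1e-5));return r.x.round(4),r.fun
print(tri((237.8,158.3),(239.2,186)),tri((244.8,168.8),(244,216.2)))
E
```

```text
stand [0.6763032 0.1605168] [0.67650833 0.1622273 ]
(array([0.6766, 0.1649, 0.1968]), np.float64(0.12759469900367693)) (array([0.6751, 0.1645, 0.1135]), np.float64(3.815033902628846))
```

```bash
python3 -m pendant '[[0,0,-5,0,-1],[4.27,-3.67,-2,0,-1],[4.27,-3.67,0,0,-1],[4.27,-3.67,0,0,-1],[4.27,-3.67,0,0,-1],[4.27,-3.67,0,0,-1],[4.27,-3.67,0,0,-1],[4.27,-3.67,0,0,-1],[4.27,-3.67,0,0,-1],[4.27,-3.67,0,0,-1],[4.27,-3.67,0,0,-1],[4.27,-3.67,0,0,-1]]' 60
python3 -m pendant '[[4.27,-3.67,0,0,-1],[4.27,-3.67,0,0,-1],[4.27,-3.67,0,0,-1],[4.27,-3.67,0,0,-1],[2,-2,0,0,-1],[-2,2,0,0,-1]]'
python3 - <<'E'
from h import *
rel(.676,.1645,.147)
cv2.imwrite('pics/w1.png',snapshot('wrist')[:,:,::-1])
c=camera_info('wrist');print(c['xyz'],proj(np.array([[.676,.161,.062],[.676,.1645,.198]]),c))
E
```

```text
time: 2.5
tool_pos: [0.5621, -0.0908, 0.3096]
eef_rot: [0.976, 0.217, 0.0, 0.0]
contact_force: [1.6, -1.0, 0.4]
finger_gap: 1.0
grasp_force: 0.0
time: 3.25
tool_pos: [0.6543, 0.1175, 0.3085]
eef_rot: [0.975, 0.22, -0.0, -0.001]
contact_force: [-0.1, -0.9, -0.5]
finger_gap: 1.0
grasp_force: 0.0
tcp [0.6543 0.1175 0.3085] yaw 0.444 t 3.25
shift cm x 3.98 y -3.31 z 16.15 
[0.71477862 0.13868106 0.44344941] [[294.4150736  135.4200327 ]
 [275.09864837 144.88050008]]
```

View pics/w1.png

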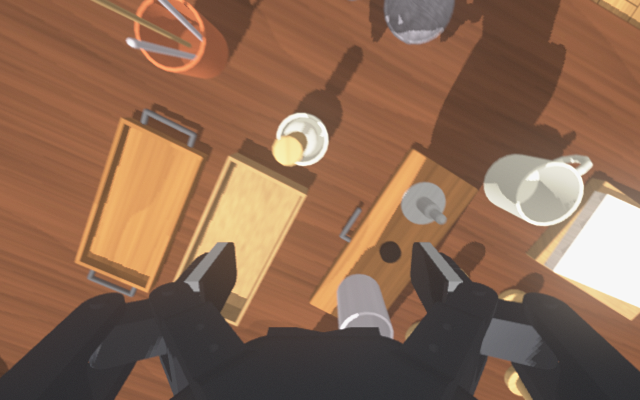

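```bash
cat > w.py <<'E'
from h import *
import sys
def shot(name=None):
    c=camera_info('wrist');im=snapshot('wrist')
    if name: cv2.imwrite(f'pics/{name}.png',im[:,:,::-1])
    return c,im
E
python3 -m pendant '[[0,0,0,0,-1],[0,0,0,0,-1]]'
python3 - <<'E'
from w import *
rel(.676,.1645,.147)
c,im=shot()
print(proj(np.array([[.676,.161,.062],[.676,.1645,.198],[.664,-.039,.096]]),c))
d=cut_out('wrist','brush')+cut_out('wrist','winder');print([(x['bbox'],x['confidence']) for x in d])
cv2.imwrite('pics/w2.png',cv2.resize(im[90:290,200:470,::-1],None,fx=2.9,fy=2.9))
E
```

```text
time: 3.55
tool_pos: [0.6541, 0.1119, 0.3096]
eef_rot: [0.976, 0.216, 0.0, 0.0]
contact_force: [-0.6, 0.4, -0.4]
finger_gap: 1.002
grasp_force: 0.0
tcp [0.6541 0.1119 0.3096] yaw 0.435 t 3.55
shift cm x 4.20 y -3.84 z 16.26 
[[296.61732307 137.80002154]
 [278.31255029 147.96751721]
 [436.24414784 216.77498656]]
[([263.7, 121.9, 313.8, 161.6], 0.9), ([306.7, 144.0, 473.5, 336.1], 0.92)]
```

View pics/w2.png

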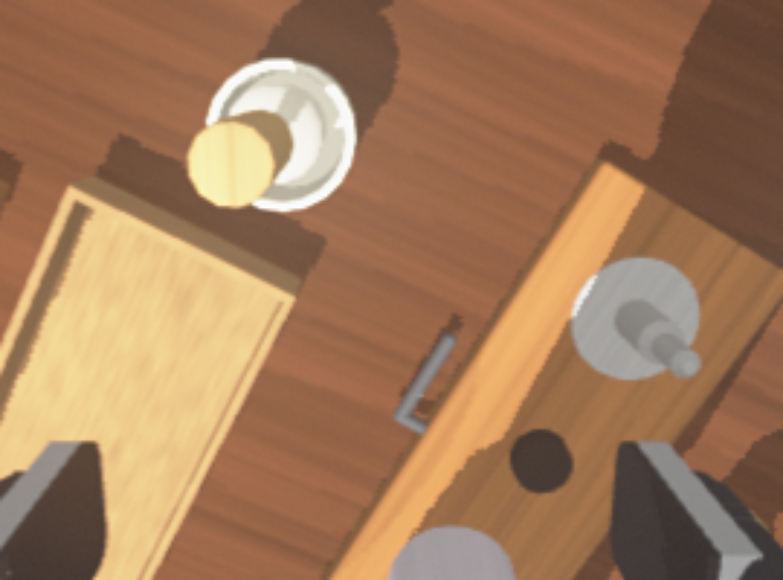

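```bash
python3 -m pendant '[[4.2,-3.84,0,0,-1],[0,0,4,0,-1],[0,0,4,0,-1],[0,0,4,0,-1],[0,0,4.2,0,-1],[0,0,0,0,-1],[0,0,0,0,-1]]'
python3 -c "
from h import *
rel(.676,.1645,.147)"
python3 -m pendant '[[0,0,0,0,1],[0,0,0,0,1],[0,0,0,0,1],[0,0,0,0,1],[0,0,0,0,1],[0,0,0,0,1]]' 60
```

```text
time: 4.58
tool_pos: [0.6768, 0.1658, 0.1487]
eef_rot: [0.976, 0.217, 0.001, -0.0]
contact_force: [-0.2, 0.6, -0.6]
finger_gap: 0.997
grasp_force: 0.0
tcp [0.6768 0.1658 0.1487] yaw 0.437 t 4.58
shift cm x -0.13 y 0.08 z 0.17 
time: 5.32
tool_pos: [0.6766, 0.1652, 0.148]
eef_rot: [0.976, 0.217, 0.001, 0.0]
contact_force: [0.6, -0.5, 6.0]
finger_gap: 0.288
grasp_force: 59.0
```

```bash
python3 -m pendant '[[0,0,-4,0,1],[0,0,-4,0,1],[0,0,-4,0,1],[0,0,-3.5,0,1],[-5.05,1.77,0,0,1],[-5.05,1.77,0,0,1],[-5.05,1.77,0,0,1],[-5.05,1.77,0,0,1],[-5.05,1.77,0,0,1],[0,0,0,0,1],[0,0,0,0,1],[0,0,0,0,1]]'
python3 - <<'E'
from h import *
rel(.485,-.022,.165)
im=snapshot('top');im2=snapshot('side')
o=np.zeros((600,800,3),np.uint8);o[:540,:400]=cv2.resize(im[185:275,280:347,::-1],(400,540));o[:,410:]=cv2.resize(im2[90:250,300:404,::-1],(390,600))
cv2.imwrite('pics/cup.png',o)
E
```

```text
time: 6.82
tool_pos: [0.4854, -0.0206, 0.3021]
eef_rot: [0.976, 0.217, 0.0, -0.0]
contact_force: [-0.0, 0.4, -1.4]
finger_gap: 0.291
grasp_force: 59.0
tcp [ 0.4854 -0.0206  0.3021] yaw 0.438 t 6.83
shift cm x -0.09 y 0.11 z 13.71
```

View pics/cup.png

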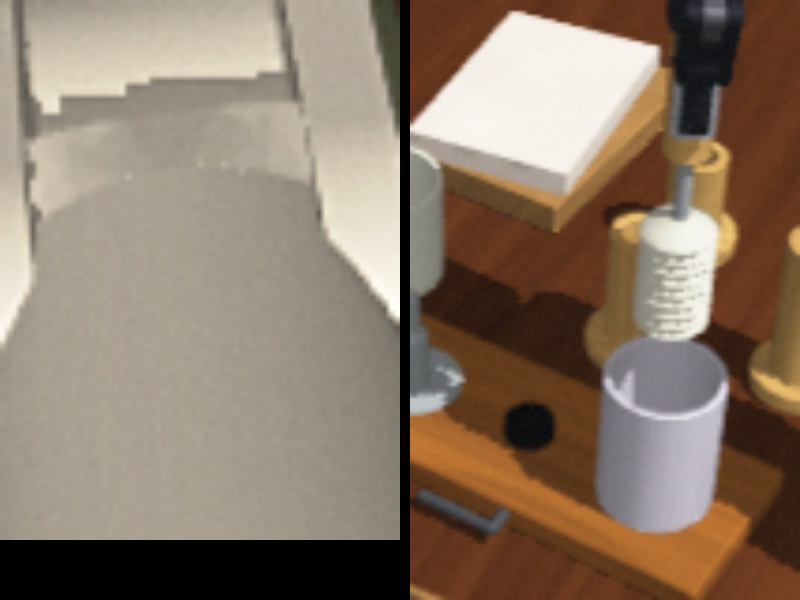

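```bash
python3 - <<'E'
from h import *
S,T=camera_info('side'),camera_info('top')
for z in(.15,.155,.16): print(ray((369.2,176.2),S,z))
print(ray((367,190.3),S,.116), ray((316.8,240.5),T,.116))
E
```

```text
[ 0.48783616 -0.02706802]
[ 0.48592105 -0.0216141 ]
[ 0.48400594 -0.01616017]
[ 0.48696872 -0.01968979] [ 0.48537294 -0.02335662]
```

```bash
python3 -m pendant '[[-0.05,0.1,0,0,1],[0,0,4,0,1],[0,0,4,0,1],[0,0,3,0,1],[0,0,2.4,0,1],[0,0,0,0,1],[0,0,0,0,1],[0,0,0,0,1]]'
python3 -m pendant '[[0,0,-4.5,0,1],[0,0,-4.5,0,1],[0,0,0,0,1],[0,0,0,0,1],[0,0,4.5,0,1],[0,0,4.5,0,1],[0,0,0,0,1],[0,0,0,0,1],[0,0,0,0,1]]'
python3 -m pendant '[[0,0,-4.5,0,1],[0,0,-4.5,0,1],[0,0,0,0,1],[0,0,0,0,1],[0,0,4.5,0,1],[0,0,4.5,0,1],[0,0,0,0,1],[0,0,0,0,1],[0,0,0,0,1]]'
```

```text
time: 7.92
tool_pos: [0.485, -0.0227, 0.169]
eef_rot: [0.976, 0.217, 0.001, 0.0]
contact_force: [0.4, 0.2, -0.7]
finger_gap: 0.292
grasp_force: 59.3
time: 9.05
tool_pos: [0.485, -0.0227, 0.1692]
eef_rot: [0.976, 0.217, 0.001, 0.0]
contact_force: [-0.3, -0.1, -0.6]
finger_gap: 0.289
grasp_force: 59.9
time: 10.18
tool_pos: [0.4852, -0.0227, 0.1696]
eef_rot: [0.976, 0.217, 0.001, 0.0]
contact_force: [-0.2, 0.6, -0.7]
finger_gap: 0.287
grasp_force: 60.0
```

```bash
python3 -m pendant '[[0,0,-4.5,0,1],[0,0,-4.5,0,1],[0,0,-4.4,0,1],[0,0,0,0,1],[5.05,-1.76,0,0,1],[5.05,-1.76,0,0,1],[5.05,-1.76,0,0,1],[5.05,-1.76,0,0,1],[5.05,-1.76,0,0,1],[0,0,0,0,1],[0,0,0,0,1],[0,0,0,0,1]]'
python3 -c "
from h import *
rel(.6765,.1635,.149)"
```

```text
time: 11.68
tool_pos: [0.6755, 0.1625, 0.3023]
eef_rot: [0.976, 0.216, -0.0, 0.0]
contact_force: [0.3, 0.4, -1.1]
finger_gap: 0.29
grasp_force: 59.9
tcp [0.6755 0.1625 0.3023] yaw 0.436 t 11.68
shift cm x 0.13 y -0.05 z 15.33
```

```bash
python3 -m pendant '[[0.1,0,4,0,1],[0,0,4,0,1],[0,0,4,0,1],[0,0,2.8,0,1],[0,0,0.4,0,1],[0,0,0,0,1],[0,0,0,0,1],[0,0,0,0,0.2],[0,0,0,0,-0.2],[0,0,0,0,-1],[0,0,0,0,-1]]'
python3 -m pendant '[[0,0,-4,0,-1],[0,0,-5,0,-1],[0,0,-5,0,-1],[0,0,-2,0,-1],[0,0,0,0,-1]]'
python3 look.py | grep -E 'bobbin|brush'; python3 fitall.py | grep bobbin
python3 -c "
from h import *
rel(.446,-.1755,.075)"
```

```text
time: 13.05
tool_pos: [0.6771, 0.1643, 0.1503]
eef_rot: [0.976, 0.217, 0.0, 0.0]
contact_force: [-0.1, -0.1, -0.9]
finger_gap: 0.986
grasp_force: 0.0
time: 13.68
tool_pos: [0.6776, 0.1645, 0.312]
eef_rot: [0.976, 0.217, 0.002, -0.0]
contact_force: [0.6, -0.9, -1.0]
finger_gap: 0.997
grasp_force: 0.0
top bobbin_long_a [([361, 247, 385, 271], 0.68)]
top bobbin_mid [([353, 207, 380, 228], 0.64)]
top bobbin_short [([396, 203, 425, 226], 0.83)]
top bobbin_stub [([439, 243, 464, 268], 0.62), ([291, 159, 344, 268], 0.22)]
top brush []
side bobbin_long_a [([390, 149, 416, 201], 0.86), ([368, 126, 386, 164], 0.73), ([214, 307, 381, 397], 0.59)]
side bobbin_mid [([347, 147, 371, 187], 0.92)]
side bobbin_short [([368, 126, 387, 160], 0.95), ([268, 169, 398, 251], 0.56)]
side bobbin_stub [([416, 127, 440, 152], 0.72)]
side brush [([230, 181, 258, 246], 0.89), ([391, 150, 415, 202], 0.27)]
bobbin_long_a (array([ 0.444 , -0.1763]), np.float64(0.91)) (array([ 0.4481, -0.1771]), np.float64(0.91)) (array([ 0.4466, -0.1763]), np.float64(0.89))
tcp [0.6771 0.1642 0.3103] yaw 0.437 t 14.57
shift cm x -35.31 y 21.01 z 23.53 Traceback (most recent call last):
  File "fitall.py", line 6, in <module>
    a=(d['top',n][i][0],T);b=(d['side',n][j][0],S);bb=d['top',n][i][1]
       ~~~~~~~~~~^^^
IndexError: list index out of range
```

```bash
python3 -m pendant '[[0,0,0,0.146,-1],[0,0,0,0.146,-1],[0,0,0,0.146,-1],[-2.89,4.25,0,0,-1],[-2.89,4.25,0,0,-1],[-2.89,4.25,0,0,-1],[-2.89,4.25,0,0,-1],[-2.89,4.25,0,0,-1],[-2.89,4.25,0,0,-1],[-2.89,4.25,0,0,-1],[-2.89,4.25,0,0,-1],[0,0,0,0,-1]]'
python3 -m pendant '[[0,0,3,0,-1],[0,0,0,0,-1],[0,0,0,0,-1]]'
python3 - <<'E'
from w import *
rel(.446,-.176,.072,0)
c,im=shot('long')
print(proj(np.array([[.446,-.176,.12],[.665,-.039,.096],[.559,-.158,.1],[.567,-.28,.08]]),c).round(1))
E
```

```text
time: 16.08
tool_pos: [0.4432, -0.1786, 0.3107]
eef_rot: [1.0, -0.004, -0.0, 0.001]
contact_force: [1.0, 0.4, 0.7]
finger_gap: 0.999
grasp_force: 0.0
time: 16.45
tool_pos: [0.4461, -0.175, 0.2809]
eef_rot: [1.0, -0.0, 0.0, -0.0]
contact_force: [0.4, -0.9, 0.9]
finger_gap: 1.0
grasp_force: 0.0
tcp [ 0.4461 -0.175   0.2809] yaw -0.0 t 16.45
shift cm x -0.01 y 0.10 z 20.89 turn -0.000
[[325.4 183.4]
 [175.1 -57.4]
 [307.5  68.4]
 [424.1  62.9]]
```

View pics/long.png

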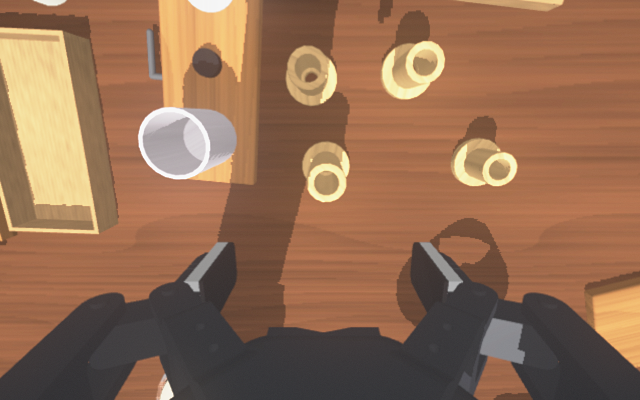

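```bash
python3 -m pendant '[[0,0.1,5,0,-1],[0,0,5,0,-1],[0,0,5,0,-1],[0,0,4,0,-1],[0,0,1.9,0,-1],[0,0,0,0,-1],[0,0,0,0,1],[0,0,0,0,1],[0,0,0,0,1],[0,0,0,0,1],[0,0,0,0,1]]' 50
python3 -c "
from h import *
rel(.665,-.039)"
```

```text
time: 17.88
tool_pos: [0.4461, -0.1768, 0.0724]
eef_rot: [1.0, -0.001, 0.001, 0.0]
contact_force: [0.0, -0.0, 7.1]
finger_gap: 0.487
grasp_force: 49.1
tcp [ 0.4461 -0.1768  0.0724] yaw -0.001 t 17.88
shift cm x 21.87 y -13.81
```

```bash
python3 -m pendant '[[0,0,-4.5,0,1],[0,0,-4.5,0,1],[0,0,-4.5,0,1],[4.38,-2.76,0,0,1],[4.38,-2.76,0,0,1],[4.38,-2.76,0,0,1],[4.38,-2.76,0,0,1],[4.38,-2.76,0,0,1],[0,0,0,0,1],[0,0,0,0,1],[0,0,0,0,1]]'
python3 - <<'E'
from w import *
p,_,s=tcp();rel(.665,-.039);z=p[2]-.0724
obs=[]
for cam in('side','top'):
    snapshot(cam);c=camera_info(cam)
    for n in('bobbin_long_a','winder'):
        for d in cut_out(cam,n)[:2]:
            print(cam,n,np.round(d['bbox']),d['confidence'])
            if cam=='side':
                r=fit('bobbin_long_a',[(d['mask'],c)],p[:2],z=z) if n!='winder' else fit(n,[(d['mask'],c)],(.575,-.03),3.045);print(r)
im=snapshot('side');cv2.imwrite('pics/sp.png',cv2.resize(im[80:230,240:440,::-1],None,fx=4,fy=4))
E
```

```text
time: 19.25
tool_pos: [0.6636, -0.04, 0.2066]
eef_rot: [1.0, -0.001, -0.0, 0.0]
contact_force: [-0.2, -0.2, -1.9]
finger_gap: 0.484
grasp_force: 51.1
tcp [ 0.6636 -0.04    0.2066] yaw -0.003 t 19.25
shift cm x 0.14 y -0.10  
side bobbin_long_a [286. 106. 313. 166.] 0.81
(array([ 0.66160971, -0.03915055]), np.float64(0.6922637195121951))
top winder [400. 202. 424. 225.] 0.75
```

View pics/sp.png

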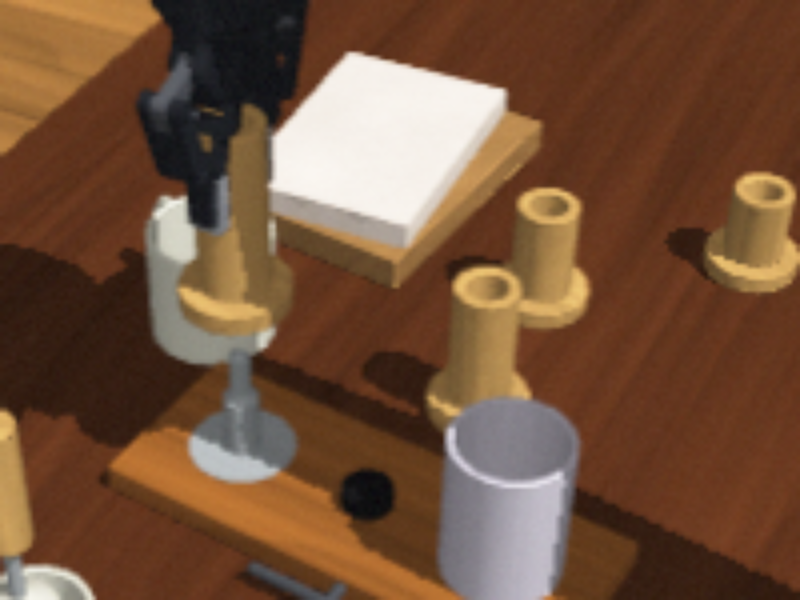

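```bash
python3 - <<'E'
from h import *
S=camera_info('side')
f=lambda P:((proj(np.array(P),S)+.5-[240,80])*4).round(1).tolist()
x,y=.6636,-.04
print(f([[.6645,-.039,.02],[.6645,-.039,.06],[.6645,-.039,.096]]))
for xx,yy in((x,y),(x+.003,y),(x-.003,y)):
    q=np.array(f(cyl(.033,.134,.148)+[xx,yy,0]));print(q.min(0),q.max(0))
print(f([[.6665,-.039,.02],[.6645,-.037,.02]]))
E
```

```text
[[243.9, 446.8], [242.0, 397.8], [240.2, 351.5]]
[181.2 245.2] [298.3 336.7]
[176.6 243.7] [293.6 335.1]
[185.8 246.6] [302.9 338.3]
[[241.0, 445.7], [242.3, 448.8]]
```

```bash
python3 -m pendant '[[0.05,-0.1,3,0,1],[0,0,1,0,1],[0,0,0.5,0,1],[0,0,0,0,1]]'
python3 -m pendant '[[0,0,0.5,0,1],[0,0,0.5,0,1],[0,0,0.5,0,1],[0,0,0,0,1]]'
```

```text
time: 20.1
tool_pos: [0.6651, -0.0382, 0.1613]
eef_rot: [1.0, -0.001, -0.0, 0.0]
contact_force: [-0.7, -1.0, -2.4]
finger_gap: 0.481
grasp_force: 51.2
time: 20.6
tool_pos: [0.6649, -0.0382, 0.1457]
eef_rot: [1.0, -0.001, -0.0, 0.0]
contact_force: [0.8, -3.2, -2.7]
finger_gap: 0.489
grasp_force: 51.5
```

```bash
python3 -m pendant '[[0,0.05,0.5,0,1],[0,0,0.5,0,1],[0,0,0.3,0,1],[0,0,0,0,1]]'
python3 -m pendant '[[0,0,0.3,0,1],[0,0,0.3,0,1],[0,0,0,0,1]]'
```

```text
time: 21.1
tool_pos: [0.6658, -0.0389, 0.1346]
eef_rot: [1.0, -0.001, 0.001, 0.0]
contact_force: [-2.2, -4.6, 12.1]
finger_gap: 0.486
grasp_force: 52.8
time: 21.48
tool_pos: [0.6695, -0.0394, 0.1326]
eef_rot: [1.0, -0.001, 0.005, 0.001]
contact_force: [-1.6, -5.3, 35.8]
finger_gap: 0.483
grasp_force: 48.5
```

```bash
python3 -m pendant '[[0,0,-0.8,0,1],[0,0,-0.6,0,1],[0,0,0,0,1]]'
python3 -m pendant '[[0,0.4,0,0,1],[0,0,0,0,1],[0,0,0,0,1]]'
python3 -m pendant '[[0,-0.8,0,0,1],[0,0,0,0,1],[0,0,0,0,1]]'
python3 -m pendant '[[0,0.4,0,0,1],[0,0,0,0,1],[0,0,0,0,1]]'
```

```text
time: 21.85
tool_pos: [0.6666, -0.0387, 0.1418]
eef_rot: [1.0, -0.001, 0.002, 0.0]
contact_force: [2.9, -4.9, 1.4]
finger_gap: 0.483
grasp_force: 50.6
time: 22.22
tool_pos: [0.6657, -0.0414, 0.1412]
eef_rot: [1.0, -0.0, 0.001, -0.0]
contact_force: [4.2, 3.0, -1.7]
finger_gap: 0.481
grasp_force: 50.1
time: 22.6
tool_pos: [0.6659, -0.0382, 0.1413]
eef_rot: [1.0, -0.002, 0.001, 0.002]
contact_force: [7.0, -9.7, -3.0]
finger_gap: 0.485
grasp_force: 51.6
time: 22.98
tool_pos: [0.6658, -0.0394, 0.1413]
eef_rot: [1.0, -0.001, 0.001, 0.001]
contact_force: [5.4, -3.4, -1.7]
finger_gap: 0.478
grasp_force: 51.0
```

```bash
python3 -m pendant '[[0.15,0.08,0.3,0,1],[0,0,0.3,0,1],[0,0,0,0,1],[0,0,0,0,0.1],[0,0,0,0,-0.2],[0,0,0,0,-0.2],[0,0,0,0,-0.2],[0,0,0,0,-0.2]]'
python3 - <<'E'
from h import *
c=camera_info('side');im=snapshot('side');p,_,s=tcp()
print(p)
for d in cut_out('side','bobbin_long_a')[:2]:
    print(np.round(d['bbox']),d['confidence'])
    for z in (.02,.061): print(z,fit('bobbin_long_a',[(d['mask'],c)],p[:2],z=z))
cv2.imwrite('pics/sp2.png',cv2.resize(im[80:230,240:440,::-1],None,fx=4,fy=4))
E
```

```text
time: 23.98
tool_pos: [0.6663, -0.0389, 0.1351]
eef_rot: [1.0, -0.0, -0.0, -0.0]
contact_force: [-0.3, -1.6, -0.2]
finger_gap: 0.597
grasp_force: 0.0
[ 0.66641967 -0.03890785  0.13514063]
[285. 131. 312. 188.] 0.8
0.02 (array([ 0.68924726, -0.08024674]), np.float64(0.7608232789212207))
0.061 (array([ 0.66594893, -0.04015839]), np.float64(0.7139771008857204))
```

View pics/sp2.png

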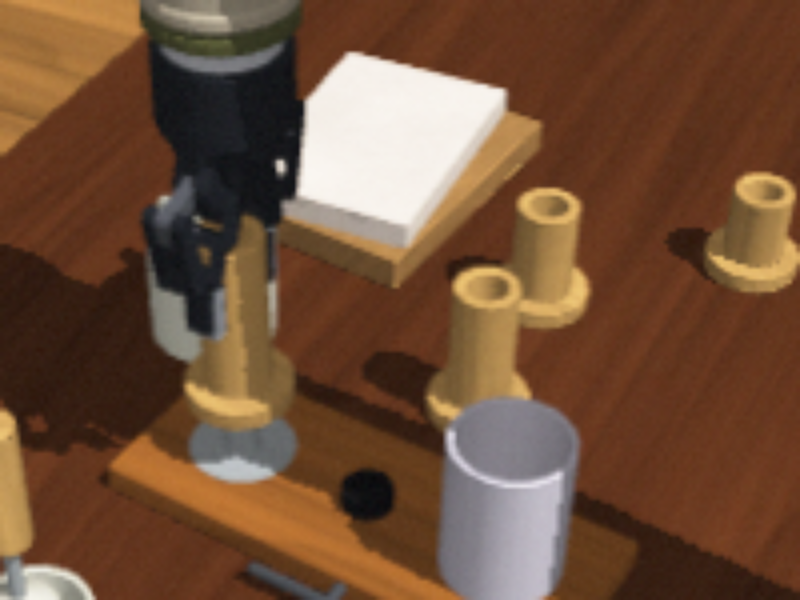

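```bash
python3 -m pendant '[[0,0,0,0,1],[0,0,0,0,1],[0,0,0,0,1],[0,0,-4,0,1],[0,0,-4,0,1],[-5,0,0,0,1],[-5.5,-2,0,0,1],[0,-5.2,0,0,1],[0,-5.2,0,0,1],[0,-5.2,0,0,1],[0,-5.1,0,0,1],[0,0,0,0,1]]'
python3 -m pendant '[[0,0,0,0,1],[0,0,0,0,1]]'
python3 -c "
from h import *
rel(.5616,.1885,.079)"
```

```text
time: 25.58
tool_pos: [0.5609, 0.1938, 0.2148]
eef_rot: [1.0, 0.003, -0.0, -0.001]
contact_force: [0.2, -1.1, -0.9]
finger_gap: 0.484
grasp_force: 52.6
time: 25.82
tool_pos: [0.5619, 0.1865, 0.2151]
eef_rot: [1.0, -0.002, -0.0, 0.0]
contact_force: [0.0, 0.0, -1.4]
finger_gap: 0.482
grasp_force: 52.6
tcp [0.5619 0.1865 0.2151] yaw -0.003 t 25.82
shift cm x -0.03 y -0.20 z 13.61
```

```bash
python3 -m pendant '[[0,-0.2,4.5,0,1],[0,0,4.5,0,1],[0,0,3.5,0,1],[0,0,0.9,0,1],[0,0,0.1,0,1],[0,0,0,0,1]]'
python3 -m pendant '[[0,0,0.2,0,0.4],[0,0,0,0,-0.2],[0,0,0,0,-0.4],[0,0,-4,0,-0.4],[0,0,-5,0,-1],[0,0,-6,0,-1],[0,0,-4,0,-1],[0,5,0,0,-1],[0,6,0,0,-1],[0,6,0,0,-1],[0,6,0,0,-1],[0,6,0,0,-1]]'
python3 look.py | grep -E 'bobbin'
python3 - <<'E'
from h import *
import pickle
d=pickle.load(open('det.pkl','rb'));T,S=d['top','c'],d['side','c']
for n,x in dict(bobbin_mid=(.559,-.158),bobbin_short=(.5675,-.28),bobbin_stub=(.4515,-.386),bobbin_long_a=(.5616,.188)).items():
    for cam in('top','side'):
        for m in d[cam,n]:
            p,v=fit(n,[(m[0],d[cam,'c'])],x,z=.005 if 'long' in n else 0)
            if v>.6: print(n,cam,p.round(4),round(v,2))
rel(.559,-.158,.06)
E
```

```text
time: 26.58
tool_pos: [0.5627, 0.1901, 0.0816]
eef_rot: [1.0, -0.001, 0.001, -0.0]
contact_force: [-0.4, 0.6, -0.9]
finger_gap: 0.483
grasp_force: 52.6
time: 28.08
tool_pos: [0.5613, -0.1017, 0.2686]
eef_rot: [1.0, -0.0, 0.0, 0.0]
contact_force: [1.3, 0.4, -0.0]
finger_gap: 1.0
grasp_force: 0.0
top bobbin_long_a [([232, 202, 259, 229], 0.72), ([441, 243, 463, 268], 0.7), ([216, 196, 264, 290], 0.34)]
top bobbin_mid []
top bobbin_short [([405, 202, 422, 228], 0.61), ([237, 162, 266, 190], 0.49)]
top bobbin_stub [([441, 244, 466, 269], 0.77)]
side bobbin_long_a [([279, 225, 306, 286], 0.76)]
side bobbin_mid [([346, 148, 372, 186], 0.84)]
side bobbin_short [([368, 127, 388, 162], 0.96), ([226, 180, 258, 244], 0.44)]
side bobbin_stub [([417, 127, 441, 151], 0.93), ([147, 228, 201, 318], 0.7)]
bobbin_mid side [ 0.5665 -0.1656] 0.66
bobbin_short top [ 0.5661 -0.2829] 0.63
bobbin_short side [ 0.5692 -0.2812] 0.82
bobbin_stub top [ 0.449  -0.3866] 0.92
bobbin_stub side [ 0.452  -0.3904] 0.93
bobbin_long_a top [0.5644 0.1701] 0.95
bobbin_long_a side [0.566  0.1687] 0.92
tcp [ 0.5616 -0.0998  0.2682] yaw -0.001 t 28.98
shift cm x -0.25 y 5.82 z 20.82
```

```bash
python3 -m pendant '[[-0.15,5.8,0,0,-1],[0,0,4,0,-1],[0,0,5,0,-1],[0,0,5,0,-1],[0,0,5,0,-1],[0,0,1.8,0,-1],[0,0,0,0,-1],[0,0,0,0,1],[0,0,0,0,1],[0,0,0,0,1],[0,0,0,0,1],[0,0,0,0,1]]'
python3 -c "
from h import *
rel(.666,-.0398)"
```

```text
time: 30.48
tool_pos: [0.5609, -0.1582, 0.0619]
eef_rot: [1.0, -0.001, 0.001, 0.0]
contact_force: [-0.7, -1.2, 8.2]
finger_gap: 0.481
grasp_force: 49.2
tcp [ 0.5609 -0.1582  0.0619] yaw -0.001 t 30.48
shift cm x 10.50 y -11.85
```

```bash
python3 -m pendant '[[0,0,-4.5,0,1],[0,0,-4.5,0,1],[0,0,-4.5,0,1],[3.5,-3.95,0,0,1],[3.5,-3.95,0,0,1],[3.5,-3.95,0,0,1],[0,0,0,0,1],[0,0,0,0,1],[0,0,0,0,1]]'
python3 - <<'E'
from h import *
rel(.666,-.0398)
p,_,s=tcp();z=p[2]-.062
c=camera_info('side');snapshot('side')
for n in('bobbin_mid','bobbin_long_a'):
  for d in cut_out('side',n)[:2]: print(n,np.round(d['bbox']),d['confidence'])
q=proj(cyl(.033,z,z+.014)+[*p[:2],0],c);print(q.min(0),q.max(0))
E
```

```text
time: 31.6
tool_pos: [0.6643, -0.041, 0.1955]
eef_rot: [1.0, -0.001, -0.0, 0.0]
contact_force: [-0.2, 0.2, -0.8]
finger_gap: 0.482
grasp_force: 51.3
tcp [ 0.6643 -0.041   0.1955] yaw -0.003 t 31.6
shift cm x 0.17 y -0.12  
bobbin_mid [290. 114. 315. 163.] 0.85
bobbin_mid [232. 222. 265. 265.] 0.29
bobbin_long_a [280. 224. 306. 286.] 0.6
[284.75304857 140.64726523] [313.98971708 163.479306  ]
```

```bash
python3 -m pendant '[[0.17,-0.12,3,0,1],[0,0,1,0,1],[0,0,0.5,0,1],[0,0,0,0,1]]'
python3 -m pendant '[[0,0,0.5,0,1],[0,0,0.5,0,1],[0,0,0.5,0,1],[0,0,0,0,1]]'
```

```text
time: 32.25
tool_pos: [0.6669, -0.0386, 0.1504]
eef_rot: [1.0, -0.001, -0.0, 0.0]
contact_force: [0.3, 0.1, -1.1]
finger_gap: 0.485
grasp_force: 51.3
time: 32.75
tool_pos: [0.6667, -0.0386, 0.1347]
eef_rot: [1.0, -0.001, -0.0, 0.0]
contact_force: [0.3, -2.7, -2.5]
finger_gap: 0.485
grasp_force: 51.4
```

```bash
python3 -m pendant '[[0,0.12,0.5,0,1],[0,0,0.5,0,1],[0,0,0.2,0,1],[0,0,0,0,1],[0,0,0,0,1]]'
```

```text
time: 33.38
tool_pos: [0.6671, -0.0401, 0.124]
eef_rot: [1.0, -0.001, 0.0, 0.0]
contact_force: [-1.3, -2.1, 6.4]
finger_gap: 0.485
grasp_force: 52.2
```

```bash
python3 -m pendant '[[0,0,0,0,0.1],[0,0,0,0,-0.2],[0,0,0,0,-0.2],[0,0,0,0,-0.2],[0,0,0,0,-0.2]]'
python3 - <<'E'
from h import *
p,_,s=tcp();c=camera_info('side');snapshot('side')
for d in cut_out('side','bobbin_mid')[:2]: print(np.round(d['bbox']),d['confidence'])
for z in(.02,.062):
    q=proj(cyl(.033,z,z+.014)+[.666,-.04,0],c);print(z,q.min(0),q.max(0))
E
```

```text
time: 34.0
tool_pos: [0.6668, -0.0394, 0.1231]
eef_rot: [1.0, -0.001, -0.0, -0.0]
contact_force: [-0.3, -0.7, 0.1]
finger_gap: 0.603
grasp_force: 0.0
[288. 141. 310. 184.] 0.89
[266. 178. 397. 250.] 0.73
0.02 [286.38985284 177.59206022] [313.5533432  200.11150123]
0.062 [285.50369393 164.54157549] [313.40668988 187.20249963]
```

```bash
python3 -m pendant '[[0,0,0,0,1],[0,0,0,0,1],[0,0,0,0,1],[0,0,-4,0,1],[0,0,-4,0,1],[-5,0,0,0,1],[-5.5,-2,0,0,1],[-4,-4.5,0,0,1],[-4,-4.5,0,0,1],[0,-6,0,0,1],[0,-6,0,0,1],[0,0,0,0,1]]'
python3 -m pendant '[[0,0,0,0,1],[0,0,0,0,1]]'
python3 -c "
from h import *
rel(.482,.191,.068)"
```

```text
time: 35.6
tool_pos: [0.4814, 0.1966, 0.2031]
eef_rot: [1.0, 0.004, 0.0, -0.001]
contact_force: [0.4, -0.5, -1.9]
finger_gap: 0.481
grasp_force: 52.2
time: 35.85
tool_pos: [0.482, 0.1892, 0.2031]
eef_rot: [1.0, -0.002, -0.0, 0.0]
contact_force: [-0.3, -0.4, -0.8]
finger_gap: 0.48
grasp_force: 52.2
tcp [0.482  0.1892 0.2031] yaw -0.003 t 35.85
shift cm x -0.00 y -0.18 z 13.51
```

```bash
python3 -m pendant '[[0,0,4.5,0,1],[0,0,4.5,0,1],[0,0,3.5,0,1],[0,0,0.9,0,1],[0,0,0,0,1],[0,0,0.1,0,1],[0,0,0,0,0.2],[0,0,0,0,-0.3],[0,0,0,0,-0.5],[0,0,0,0,-0.5],[0,0,0,0,-0.5]]'
python3 -m pendant '[[0,0,-4,0,-0.5],[0,0,-5,0,-0.5],[0,0,-6,0,-1],[0,0,-4,0,-1],[0,0,0,0,-1],[1,5,0,0,-1],[1,6,0,0,-1],[1,6,0,0,-1],[1,6,0,0,-1],[1,6,0,0,-1],[1,6,0,0,-1],[1,6,0,0,-1]]'
python3 look.py | grep -E 'bobbin'
python3 - <<'E'
from h import *
import pickle
d=pickle.load(open('det.pkl','rb'))
for n,x,z in (('bobbin_mid',(.482,.191),.005),('bobbin_short',(.5675,-.28),0),('bobbin_stub',(.4515,-.386),0),('bobbin_long_a',(.565,.17),.005)):
    for cam in('top','side'):
        for m in d[cam,n]:
            p,v=fit(n,[(m[0],d[cam,'c'])],x,z=z)
            if v>.6: print(n,cam,p.round(4),round(v,2))
rel(.5675,-.281,.045)
c=camera_info('wrist');cv2.imwrite('pics/ws.png',snapshot('wrist')[:,:,::-1])
print(proj(np.array([[.5675,-.281,.08]]),c))
E
```

```text
time: 37.22
tool_pos: [0.4821, 0.1907, 0.0683]
eef_rot: [1.0, -0.001, -0.0, 0.0]
contact_force: [-0.0, 0.0, 0.1]
finger_gap: 0.751
grasp_force: 0.0
time: 38.72
tool_pos: [0.5513, -0.2211, 0.2569]
eef_rot: [1.0, -0.0, -0.001, -0.0]
contact_force: [1.2, -0.0, 0.0]
finger_gap: 0.999
grasp_force: 0.0
top bobbin_long_a [([233, 199, 259, 226], 0.79), ([216, 196, 265, 294], 0.61)]
top bobbin_mid [([223, 237, 252, 257], 0.8)]
top bobbin_short [([399, 209, 411, 227], 0.71), ([230, 201, 259, 229], 0.36)]
top bobbin_stub []
side bobbin_long_a [([280, 226, 309, 284], 0.94)]
side bobbin_mid [([308, 257, 340, 309], 0.59)]
side bobbin_short [([364, 126, 388, 162], 0.69)]
side bobbin_stub [([416, 123, 440, 151], 0.7)]
bobbin_mid top [0.4783 0.1918] 0.93
bobbin_mid side [0.4802 0.1905] 0.94
bobbin_short side [ 0.5701 -0.2807] 0.91
bobbin_stub side [ 0.4526 -0.3898] 0.91
bobbin_long_a top [0.5634 0.17  ] 0.92
bobbin_long_a side [0.5659 0.1687] 0.93
tcp [ 0.5516 -0.2193  0.2583] yaw -0.001 t 39.62
shift cm x 1.59 y 6.17 z 21.33 
[[381.62610019 165.19005791]]
```

```bash
python3 -m pendant '[[1.6,6.1,0,0,-1],[0,0,4,0,-1],[0,0,5,0,-1],[0,0,5,0,-1],[0,0,5,0,-1],[0,0,2.3,0,-1],[0,0,0,0,-1],[0,0,0,0,1],[0,0,0,0,1],[0,0,0,0,1],[0,0,0,0,1],[0,0,0,0,1]]'
python3 -c "
from h import *
rel(.666,-.0398)"
```

```text
time: 41.18
tool_pos: [0.5682, -0.2803, 0.047]
eef_rot: [1.0, -0.001, 0.001, 0.0]
contact_force: [-1.0, 0.2, 7.1]
finger_gap: 0.485
grasp_force: 50.0
tcp [ 0.5682 -0.2803  0.047 ] yaw -0.001 t 41.17
shift cm x 9.75 y -24.06
```

```bash
python3 -m pendant '[[0,0,-4.5,0,1],[0,0,-4.5,0,1],[0,0,-4,0,1],[1.95,-4.81,0,0,1],[1.95,-4.81,0,0,1],[1.95,-4.81,0,0,1],[1.95,-4.81,0,0,1],[1.95,-4.81,0,0,1],[0,0,0,0,1],[0,0,0,0,1],[0,0,0,0,1]]'
python3 -c "
from h import *
rel(.6665,-.0398)"
```

```text
time: 42.55
tool_pos: [0.6648, -0.0412, 0.1757]
eef_rot: [1.0, -0.002, 0.0, 0.0]
contact_force: [0.8, 0.7, 0.0]
finger_gap: 0.481
grasp_force: 51.1
tcp [ 0.6648 -0.0412  0.1757] yaw -0.003 t 42.55
shift cm x 0.17 y -0.14
```

```bash
python3 -m pendant '[[0.05,0,3,0,1],[0,0,0.5,0,1],[0,0,0,0,1],[0,0,0,0,1]]'
python3 -m pendant '[[0,0,1,0,1],[0,0,0.5,0,1],[0,0,0.5,0,1],[0,0,0,0,1]]'
python3 -m pendant '[[0,0,0.5,0,1],[0,0,0.5,0,1],[0,0,0,0,1]]'
```

```text
time: 43.05
tool_pos: [0.6661, -0.0399, 0.1412]
eef_rot: [1.0, -0.001, 0.001, 0.0]
contact_force: [-0.6, -0.6, -0.8]
finger_gap: 0.487
grasp_force: 51.1
time: 43.55
tool_pos: [0.6654, -0.0394, 0.1197]
eef_rot: [1.0, -0.001, -0.0, 0.0]
contact_force: [0.3, -0.1, -0.4]
finger_gap: 0.484
grasp_force: 51.1
time: 43.92
tool_pos: [0.6654, -0.0395, 0.1097]
eef_rot: [1.0, -0.001, -0.0, 0.0]
contact_force: [0.2, -0.2, -0.6]
finger_gap: 0.483
grasp_force: 51.2
```

Underside about 63 mm; ease on past the shoulder.

```bash
python3 -m pendant '[[0,0,0.4,0,1],[0,0,0.4,0,1],[0,0,0,0,1]]'
python3 -m pendant '[[0,0,0.4,0,1],[0,0,0.4,0,1],[0,0,0,0,1]]'
```

```text
time: 44.3
tool_pos: [0.6655, -0.0394, 0.1018]
eef_rot: [1.0, -0.001, -0.0, -0.0]
contact_force: [0.4, 0.7, -1.2]
finger_gap: 0.484
grasp_force: 51.2
time: 44.68
tool_pos: [0.6654, -0.0395, 0.0938]
eef_rot: [1.0, -0.001, -0.0, 0.0]
contact_force: [0.8, -0.5, -0.2]
finger_gap: 0.486
grasp_force: 51.2
```

Passed the shoulder freely; 27 mm to go (home TCP ≈ 0.067).

```bash
python3 -m pendant '[[0,0,1,0,1],[0,0,1,0,1],[0,0,0.4,0,1],[0,0,0,0,1],[0,0,0,0,1]]'
python3 -m pendant '[[0,0,0.3,0,1],[0,0,0,0,1],[0,0,0,0,0.1],[0,0,0,0,-0.2],[0,0,0,0,-0.2],[0,0,0,0,-0.2],[0,0,0,0,-0.2]]'
```

```text
time: 45.3
tool_pos: [0.6658, -0.0395, 0.0703]
eef_rot: [1.0, -0.001, 0.0, 0.0]
contact_force: [-0.4, 0.4, -1.3]
finger_gap: 0.482
grasp_force: 51.2
time: 46.18
tool_pos: [0.6657, -0.0395, 0.0673]
eef_rot: [1.0, -0.001, 0.0, 0.0]
contact_force: [-0.4, -0.3, 0.9]
finger_gap: 0.594
grasp_force: 0.0
```

```bash
python3 -m pendant '[[0,0,0,0,1],[0,0,0,0,1],[0,0,0,0,1],[0,0,-4.5,0,1],[0,0,-4.5,0,1],[0,0,-4,0,1],[-5,0,0,0,1],[-5,0,0,0,1],[-5,-2.65,0,0,1],[-5,-3,0,0,1],[0,-5.5,0,0,1],[0,-5.5,0,0,1]]'
python3 -m pendant '[[0,-5.5,0,0,1],[0,-5.5,0,0,1],[0,-5.5,0,0,1],[0,-5.5,0,0,1],[0,0,0,0,1],[0,0,0,0,1],[0,0,0,0,1]]'
python3 -c "
from h import *
rel(.466,.347,.054)"
```

```text
time: 47.68
tool_pos: [0.4654, 0.1284, 0.1975]
eef_rot: [1.0, -0.001, 0.0, -0.0]
contact_force: [1.5, -0.0, -0.9]
finger_gap: 0.486
grasp_force: 52.8
time: 48.55
tool_pos: [0.4663, 0.3455, 0.1972]
eef_rot: [1.0, -0.002, -0.0, 0.0]
contact_force: [0.2, 0.5, -1.3]
finger_gap: 0.483
grasp_force: 52.9
tcp [0.4663 0.3455 0.1972] yaw -0.003 t 48.55
shift cm x -0.03 y -0.15 z 14.32
```

```bash
python3 -m pendant '[[0,0,4.5,0,1],[0,0,4.5,0,1],[0,0,3.5,0,1],[0,0,1.6,0,1],[0,0,0,0,1],[0,0,0.1,0,1],[0,0,0,0,0.2],[0,0,0,0,-0.3],[0,0,0,0,-0.5],[0,0,0,0,-0.5],[0,0,0,0,-0.5]]'
python3 -m pendant '[[0,0,-4,0,-0.5],[0,0,-5,0,-0.5],[0,0,-6,0,-1],[0,0,-5,0,-1],[0,6,0,0,-1],[0,6,0,0,-1],[0,6,0,0,-1],[0,6,0,0,-1],[0,6,0,0,-1],[0,6,0,0,-1],[0,6,0,0,-1],[0,6,0,0,-1]]'
python3 -m pendant '[[0,6,0,0,-1],[0,6,0,0,-1],[0,6,0,0,-1],[0,2,0,0,-1],[0,0,0,0,-1],[0,0,0,0,-1]]'
python3 look.py | grep -E 'bobbin'
python3 - <<'E'
from h import *
import pickle
d=pickle.load(open('det.pkl','rb'))
for n,x,z in (('bobbin_mid',(.482,.191),.005),('bobbin_short',(.466,.347),0.006),('bobbin_stub',(.4515,-.386),0),('bobbin_long_a',(.565,.17),.005)):
    for cam in('top','side'):
        for m in d[cam,n]:
            p,v=fit(n,[(m[0],d[cam,'c'])],x,z=z)
            if v>.6: print(n,cam,p.round(4),round(v,2))
rel(.451,-.388,.035)
E
```

```text
time: 49.92
tool_pos: [0.4661, 0.3472, 0.0552]
eef_rot: [1.0, -0.001, -0.0, 0.0]
contact_force: [-0.6, 0.6, 0.6]
finger_gap: 0.75
grasp_force: 0.0
time: 51.42
tool_pos: [0.4653, -0.1346, 0.2555]
eef_rot: [1.0, -0.0, 0.0, -0.0]
contact_force: [1.1, -0.5, 0.4]
finger_gap: 1.0
grasp_force: 0.0
time: 52.18
tool_pos: [0.4655, -0.331, 0.255]
eef_rot: [1.0, 0.0, -0.0, -0.001]
contact_force: [-0.6, 0.8, 0.4]
finger_gap: 1.0
grasp_force: 0.0
top bobbin_long_a [([230, 200, 259, 229], 0.62)]
top bobbin_mid [([223, 236, 251, 259], 0.63)]
top bobbin_short [([164, 241, 196, 264], 0.69)]
top bobbin_stub [([440, 251, 465, 267], 0.93), ([353, 126, 384, 164], 0.44)]
side bobbin_long_a [([279, 224, 308, 284], 0.67)]
side bobbin_mid [([309, 257, 339, 308], 0.95), ([301, 93, 374, 153], 0.33)]
side bobbin_short [([274, 330, 308, 379], 0.72)]
side bobbin_stub [([418, 126, 437, 150], 0.6), ([230, 182, 256, 246], 0.34)]
bobbin_mid top [0.4795 0.1928] 0.93
bobbin_mid side [0.4815 0.1912] 0.92
bobbin_short top [0.465  0.3488] 0.92
bobbin_short side [0.4659 0.348 ] 0.93
bobbin_stub top [ 0.4504 -0.3856] 0.68
bobbin_stub side [ 0.4527 -0.3897] 0.9
bobbin_long_a top [0.5635 0.17  ] 0.96
bobbin_long_a side [0.5656 0.1687] 0.95
tcp [ 0.4653 -0.3328  0.2552] yaw -0.001 t 53.08
shift cm x -1.43 y 5.53 z 22.02
```

```bash
python3 -m pendant '[[-1.4,5.5,0,0,-1],[0,0,4,0,-1],[0,0,5,0,-1],[0,0,5,0,-1],[0,0,5,0,-1],[0,0,2.4,0,-1],[0,0,0,0,-1],[0,0,0,0,1],[0,0,0,0,1],[0,0,0,0,1],[0,0,0,0,1],[0,0,0,0,1]]'
python3 -c "
from h import *
rel(.666,-.0398)"
```

```text
time: 54.58
tool_pos: [0.4519, -0.3882, 0.0428]
eef_rot: [1.0, -0.0, 0.001, 0.001]
contact_force: [-0.5, 0.7, 7.3]
finger_gap: 0.47
grasp_force: 50.0
tcp [ 0.4519 -0.3882  0.0428] yaw -0.001 t 54.58
shift cm x 21.38 y -34.86
```

```bash
python3 -m pendant '[[0,0,-4.5,0,1],[0,0,-4.5,0,1],[0,0,-4,0,1],[2.67,-4.36,0,0,1],[2.67,-4.36,0,0,1],[2.67,-4.36,0,0,1],[2.67,-4.36,0,0,1],[2.67,-4.36,0,0,1],[2.67,-4.36,0,0,1],[2.67,-4.36,0,0,1],[2.67,-4.36,0,0,1],[0,0,0,0,1]]'
python3 -m pendant '[[0,0,0,0,1],[0,0,0,0,1],[0,0,0,0,1]]'
python3 -c "
from h import *
rel(.666,-.0398)"
```

```text
time: 56.08
tool_pos: [0.6671, -0.0332, 0.1714]
eef_rot: [1.0, 0.003, 0.001, -0.001]
contact_force: [-0.5, -0.6, -1.4]
finger_gap: 0.473
grasp_force: 51.2
time: 56.45
tool_pos: [0.6649, -0.0404, 0.1716]
eef_rot: [1.0, -0.001, 0.0, 0.0]
contact_force: [0.5, 0.7, -1.2]
finger_gap: 0.473
grasp_force: 51.2
tcp [ 0.6649 -0.0404  0.1716] yaw -0.003 t 56.45
shift cm x 0.11 y -0.06
```

```bash
python3 -m pendant '[[0.05,0,3,0,1],[0,0,0.5,0,1],[0,0,0,0,1],[0,0,0,0,1]]'
python3 -m pendant '[[0,0,1,0,1],[0,0,0.5,0,1],[0,0,0.5,0,1],[0,0,0,0,1]]'
```

```text
time: 56.95
tool_pos: [0.6662, -0.0395, 0.1371]
eef_rot: [1.0, -0.001, 0.001, 0.0]
contact_force: [0.1, 1.1, -1.7]
finger_gap: 0.471
grasp_force: 51.2
time: 57.45
tool_pos: [0.6655, -0.0394, 0.1157]
eef_rot: [1.0, -0.001, -0.0, 0.0]
contact_force: [0.4, -1.7, -1.8]
finger_gap: 0.474
grasp_force: 51.1
```

```bash
python3 -m pendant '[[0,0.05,0.5,0,1],[0,0,0.4,0,1],[0,0,0.2,0,1],[0,0,0,0,1],[0,0,0,0,1]]'
python3 -m pendant '[[0,0,0.2,0,1],[0,0,0,0,1],[0,0,0,0,0.1],[0,0,0,0,-0.2],[0,0,0,0,-0.2],[0,0,0,0,-0.2],[0,0,0,0,-0.2]]'
python3 - <<'E'
from h import *
c=camera_info('side');snapshot('side')
for d in cut_out('side','bobbin_stub')[:2]: print(np.round(d['bbox']),d['confidence'])
for z in(.02,.062):
    q=proj(cyl(.033,z,z+.014)+[.666,-.04,0],c);print(z,q.min(0),q.max(0))
E
```

```text
time: 58.08
tool_pos: [0.6661, -0.0405, 0.1057]
eef_rot: [1.0, -0.001, 0.0, 0.0]
contact_force: [-0.3, -2.7, 3.7]
finger_gap: 0.477
grasp_force: 51.7
time: 58.95
tool_pos: [0.6657, -0.0394, 0.103]
eef_rot: [1.0, -0.0, -0.0, -0.0]
contact_force: [-0.6, -0.6, -0.6]
finger_gap: 0.599
grasp_force: 0.0
[288. 155. 317. 188.] 0.84
0.02 [286.38985284 177.59206022] [313.5533432  200.11150123]
0.062 [285.50369393 164.54157549] [313.40668988 187.20249963]
```

```bash
python3 -m pendant '[[0,0,0,0,1],[0,0,0,0,1],[0,0,0,0,1],[0,0,-4,0,1],[0,0,-4,0,1],[-5,0,0,0,1],[-5.5,0,0,0,1],[-5.5,0,0,0,1],[-2.1,-4.7,0,0,1],[-2.1,-4.7,0,0,1],[-2.1,-4.7,0,0,1],[-2.1,-4.7,0,0,1]]'
python3 -m pendant '[[-1.9,-4.5,0,0,1],[0,0,0,0,1],[0,0,0,0,1],[0,0,0,0,1]]'
python3 -c "
from h import *
rel(.403,.1935,.047)"
```

```text
time: 60.55
tool_pos: [0.4212, 0.1501, 0.1833]
eef_rot: [1.0, -0.001, 0.0, -0.0]
contact_force: [-0.1, 0.3, -1.5]
finger_gap: 0.472
grasp_force: 51.0
time: 61.05
tool_pos: [0.4035, 0.1924, 0.1833]
eef_rot: [1.0, -0.002, 0.0, 0.0]
contact_force: [-1.1, -0.8, -0.2]
finger_gap: 0.474
grasp_force: 51.0
tcp [0.4035 0.1924 0.1833] yaw -0.003 t 61.05
shift cm x -0.05 y -0.11 z 13.63
```

```bash
python3 -m pendant '[[0,-0.1,4.5,0,1],[0,0,4.5,0,1],[0,0,3.5,0,1],[0,0,1,0,1],[0,0,0,0,1],[0,0,0.1,0,1],[0,0,0,0,0.2],[0,0,0,0,-0.2],[0,0,0,0,-0.3],[0,0,0,0,-0.3],[0,0,0,0,-0.3]]'
python3 -m pendant '[[0,0,-3,0,-0.3],[0,0,-5,0,-0.3],[0,0,-6,0,-0.5],[0,0,-5,0,-0.5],[3,5,0,0,-1],[2,6,0,0,-1],[0,6,0,0,-1],[0,6,0,0,-1],[0,6,0,0,-1],[0,6,0,0,-1],[0,6,0,0,-1],[0,0,0,0,-1]]'
python3 look.py | grep -E 'bobbin|brush'
python3 - <<'E'
from h import *
import pickle
d=pickle.load(open('det.pkl','rb'))
for n,x,z in (('bobbin_mid',(.482,.191),.005),('bobbin_short',(.466,.347),0.006),('bobbin_stub',(.403,.193),.005),('bobbin_long_a',(.565,.17),.005),('brush',(.676,.164),.008)):
    for cam in('top','side'):
        for m in d[cam,n]:
            p,v=fit(n,[(m[0],d[cam,'c'])],x,z=z)
            if v>.5: print(n,cam,p.round(4),round(v,2))
a=snapshot('top')[120:320,140:280,::-1];b=snapshot('side')[160:400,190:400,::-1]
o=np.zeros((600,800,3),np.uint8);o[:500,:350]=cv2.resize(a,(350,500));o[:500,360:798]=cv2.resize(b,(438,500));cv2.imwrite('pics/fin.png',o)
E
```

```text
time: 62.42
tool_pos: [0.403, 0.1947, 0.0473]
eef_rot: [1.0, -0.001, -0.0, 0.0]
contact_force: [0.5, 1.0, -0.1]
finger_gap: 0.651
grasp_force: 0.0
time: 63.92
tool_pos: [0.4513, -0.2198, 0.2375]
eef_rot: [1.0, -0.005, 0.0, 0.001]
contact_force: [0.9, 0.7, 0.3]
finger_gap: 1.003
grasp_force: 0.0
top bobbin_long_a [([231, 199, 259, 229], 0.66)]
top bobbin_mid [([221, 235, 253, 256], 0.94)]
top bobbin_short [([164, 239, 196, 262], 0.58), ([154, 140, 204, 172], 0.49)]
top bobbin_stub [([224, 262, 248, 286], 0.55)]
top brush [([232, 152, 261, 188], 0.6)]
side bobbin_long_a [([280, 226, 309, 286], 0.82)]
side bobbin_mid [([309, 258, 342, 307], 0.82), ([268, 166, 398, 252], 0.56)]
side bobbin_short []
side bobbin_stub [([341, 288, 376, 326], 0.91)]
side brush [([231, 179, 258, 244], 0.9), ([152, 228, 203, 319], 0.7), ([252, 247, 393, 347], 0.63)]
bobbin_mid top [0.4792 0.193 ] 0.91
bobbin_mid side [0.4811 0.1908] 0.89
bobbin_short top [0.4648 0.3489] 0.9
bobbin_stub top [0.4018 0.1965] 0.92
bobbin_stub side [0.4045 0.1959] 0.93
bobbin_long_a top [0.5648 0.1708] 0.89
bobbin_long_a side [0.5659 0.1697] 0.93
brush top [0.677  0.1669] 0.95
brush side [0.6809 0.1659] 0.7
```

View pics/fin.png

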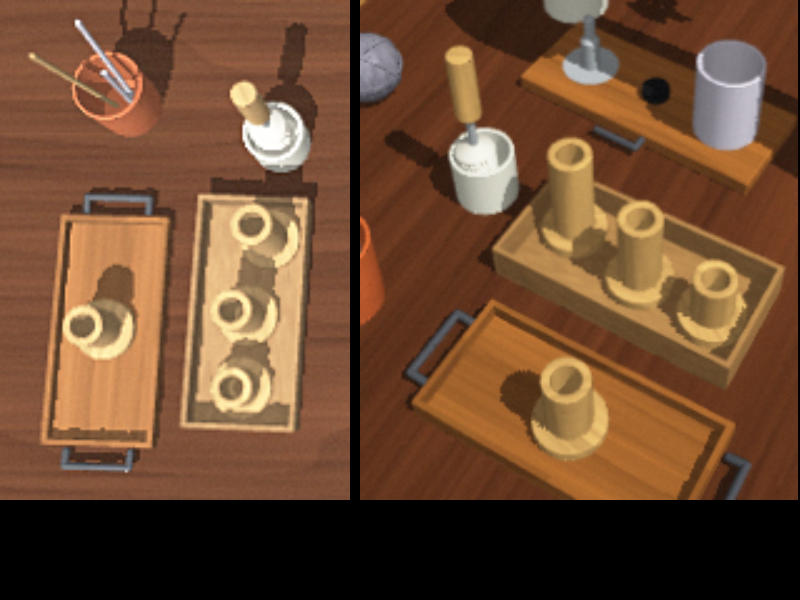

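The last picture shows long, mid and stub upright in the box, short in the tray, and the brush in its stand.

```bash
python3 -c "
from workcell import *
print(close_job())"
```

```text
the job is handed in; nothing more can be done
None
```

I handed the job in at about 65 s of the 210 s allowed, with no verdict returned: the cup got three brush strokes and the brush is back in its stand, the short bobbin went home and is in the tray, and the long, mid and stub stopped on the shoulder and are in the box.

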